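Feed a vial rack past the sprung gate of a reader

TASK

Feed the blue vial rack into the reader: with one fingertip press down the yellow finger plate beside the chute so that the red gate sinks out of the way, and keep it down while your other finger pushes the rack along the chute, past the gate, until it is home against the end stop. Then let go so that the gate springs up again behind the rack. Only push the rack, never pick it up or let the gate rise under it, and leave the other things on the bench where they are.

Things in the scene. Friction and masses are not known exactly. Their poses are not given: they have to be found in the camera images.
- chute: White reader with an open-topped straight chute, fixed. Origin: on the bench (z = 0) under the gate's middle. x = feed direction along the chute, y across it towards the yellow plate, z up. Floor 30 mm above the bench, from x = -185 mm. Side walls 6 mm thick, inner faces at y = -37 and 37 mm, tops 50 mm above the bench. A 12 mm slot at x = 0 lets the gate through; a pale blue pad marks home.
- end_stop (a point): Centre of the foot of the dark end stop's face, on the chute floor: chute x = 98 mm, y = 0, 30 mm above the bench. The stop is 30 mm tall; behind it the reader head stands 80 mm above the bench (chute x = 106 to 164 mm). The rack is home when its front end touches this face.
- gate (a joint): Gate angle, rad: 0 up and shut, 0.36 pressed to its stop. One rigid part: red blade 6 mm thick across the chute at x = 0, joined to the yellow plate outside the +y wall. Shut, the blade stands 3 to 22 mm above the floor and blocks the rack; from 0.26 it is below the floor and the rack slides over. A spring shuts it: about 1 N down on the plate starts it, 3 N holds 0.30.
- gate_hinge (a point): The gate's hinge line: level, parallel to the chute's x axis, at chute y = -49 mm, 30 mm above the bench, on the far side of the chute from the yellow plate. Pressing the plate down lowers plate and blade together.
- finger_plate (a point): Centre of the yellow finger plate's top; moves with the gate. Plate 220 mm long (chute x = -180 to 40 mm), 36 wide, 6 thick. Centre at chute y = 60 mm shut, 67 pressed (6 mm clear of the wall). Top centre above the bench: 73 mm shut (tilted 0.26 rad, outer edge higher), 44 at 0.26 rad (level), 39 at 0.30, 32 at the stop. A fingertip can slide along it while holding it down.
- rack: Loose blue plastic rack of six vials with red and white caps, about 220 g, 80 mm long (x), 70 mm wide (y), frame 34 mm high, 48 mm over the caps. Origin: centre of its underside; its axes run as the chute's. End faces flat, at x = -40 and 40 mm. Starts on the chute floor before the gate, 2 mm of play to each wall; home at chute x = 58 mm.
- vial_a: Loose vial with red cap, 21 mm across, 45 mm tall, standing on the bench near the chute; origin at the centre of its underside. Leave alone.
- vial_b: Loose vial with white cap, 21 mm across, 45 mm tall, standing on the bench near the chute; origin at the centre of its underside. Leave alone.
- dish: Loose culture dish, 94 mm across, 16 mm tall, on the bench on the robot's side of the chute; origin at the centre of its underside. Leave alone.
- diluent: Loose amber bottle with blue cap, 64 mm across, 150 mm tall; origin at the centre of its underside. Leave alone.
- beaker: Loose clear beaker, 76 mm across, 90 mm tall; origin at the centre of its underside. Leave alone.
- tip_box: Loose orange box of pipette tips with a pale lid, 88 x 123 mm, 63 mm tall; origin at the centre of its underside. Leave alone.
Things that resemble listed ones, but are neither listed nor needed, are in the scene too. There is more than one size of the rack; the one meant has the size given above.

How it is judged:
On the way, in this order (a step that is already met when the one before it is completed fails the run):
1. the gate is held down while the rack is still before it (value of joint gate above 0.26 rad and x of rack in the frame of chute below -0.034 m), for 0.1 s.
2. half of the rack has passed the gate, which is still held down (value of joint gate above 0.24 rad and x of rack in the frame of chute above 0 m), for 0.05 s.
At the end, for the whole second after the job is handed in: The rack stands flat on the chute floor, wholly past the gate and within 8 mm of the end stop, at rest; the gate is up again behind it (joint below 0.04 rad); the vials, dish, bottle, beaker and tip box are within 30 mm of where they were (x of rack in the frame of chute between 0.05 and 0.062 m and z of rack in the frame of chute between 0.026 and 0.034 m and angle between rack's own z axis and vertical below 0.08 rad and value of joint gate below 0.04 rad and linear speed of rack below 0.01 m/s and distance of each of vial_a, vial_b, dish, diluent, beaker, tip_box from where it was at the start of the episode below 0.03 m); the robot touches nothing.
It fails at once if the gate rises (below 0.20 rad) while the rack is over it (x of rack in the frame of chute between -0.034 and 0.04 m and value of joint gate below 0.2 rad).
It fails at once if the rack is lifted more than 12 mm off the chute floor (z of rack in the frame of chute above 0.042 m).
It fails at once if the rack is tipped by more than 0.25 rad (angle between rack's own z axis and vertical above 0.25 rad).
It fails at once if the rack leaves the chute sideways (y of rack in the frame of chute above 0.02 m or y of rack in the frame of chute below -0.02 m).
It fails at once if another thing on the bench is moved by more than 30 mm (distance of any of vial_a, vial_b, dish, diluent, beaker, tip_box from where it was at the start of the episode above 0.03 m).
It also fails if it takes over 35 s, if anything falls off the work surface, if the arm or the gripper's body presses on something with over 40 N, if the wrist force passes 120 N, or if a joint passes its speed limit or range.

ROBOT

A 6-joint arm with a two-finger parallel gripper is mounted at the origin on the work surface. World frame = base frame: x ahead of the robot, y to its left, z up, the work surface at z = 0. Lengths are in m, angles in rad, forces in N, time in s.
With the tool pointing down it reaches from about 0.275 to 0.725 m from the base axis. Payload 15.9 kg.
Tool frame: the origin (TCP) lies at the very end of the fingers, on their centre line; the grasp point (between the pads) lies 19 mm behind it; z points along the fingers, y is the direction in which the jaws open and shut (so a half turn about z gives the same grasp; the last joint's range is limited). The gripper opens to 85 mm and grips with 20 to 120 N. Pads are 22 mm wide; open, the fingers measure 114 mm over their backs; the gripper's body (76 mm by 85 mm) begins 54 mm behind the grasp point. The pads swing forward as they close: fully open they stand 13 mm farther back than shut.
Start: joints at [0, 0.213, -0.034, 1.323, 0, 1.571], TCP at [0.5, -0, 0.231] pointing down, gripper open.
Joint ranges: [-2.98, 2.98], [-0.74, 1.72], [-1.14, 1.35], [-2.1, 2.04], [-1.57, 1.44], [-3.14, 3.14]. Speed limits (rad/s): [1.89, 1.89, 2.39, 2.57, 3.14, 3.14].

INTERFACE

Orientations are given as [roll, pitch, yaw] about the fixed x, y, z axes, in that order (R = Rz(yaw) Ry(pitch) Rx(roll)).
In Python, from plant import robot gives the robot as it stands. Calls block until the motion is done:
- robot.movep(position, orientation): joint-space move of the TCP to a pose.
- robot.movel(position, max_speed=0.15, rot=None, max_force=None): straight line of the TCP; rot=None keeps the orientation; max_speed is the mean speed in m/s. With max_force (N) it stops when the force on the tool has changed by that much, and returns True; else False.
- robot.goto_joints(angles): joint-space move.
- robot.let_go() and robot.close_gripper(grip_force=None): open the fingers fully, or close them until they stop; grip_force is the grip in N (None keeps the last).
- robot.pause(seconds).
- robot.ik(position, orientation): joint angles nearest the present ones, or None.
- robot.grab_frame(name): name is "scene" or "side" or "wrist"; returns (picture, depth): 400x640x3 uint8, red, green, blue; 400x640 float32, m along the optical axis (not along the pixel's ray), 0 where there is no reading.
- robot.calibration(name): a dict with "vfov" (degrees; the focal length in pixels is half the picture's height over the tangent of half this angle, whatever the lens; pixels are square), "cx", "cy" (the principal point, pixels), "xyz" and "attitude" of the camera in the world; the wrist camera has in their place "tool_from_camera" (4x4, takes a point from camera to tool coordinates, whose origin is the TCP and whose axes are the flange's). Camera axes: x right, y down, z forward; pixel columns grow to the right and rows downward; lengths in m; the calibration is good to about 2 mm. The wrist camera is an equidistant fisheye: a pixel r from the principal point sees the ray r / f radians off the axis. A picture is of the moment at which its call begins: read the wrist's pose just before it. calibration takes no time and is no camera call.
A pose or a line that the arm cannot do raises robot.PlanningError and nothing moves.
- robot.sign_off(): hands the job in, once; it reports no verdict.
Readings, each from a call of its own:
- robot.read_time_s(): time.
- robot.read_qpos(): joint angles.
- robot.read_joint_vel(): joint speeds.
- robot.read_joint_torque(): joint torques, N m.
- robot.read_position(): TCP position.
- robot.read_tool_rot(): TCP orientation.
- robot.read_contact_force(): force on the tool from outside, world axes, zero at the start.
- robot.read_moment(): the same for the moment, N m.
- robot.read_width(): opening from 0.0 (shut) to 1.0 (fully open).
Only numpy, scipy, OpenCV 4.12 (cv2) and the standard library are available. Lean on these libraries where they do the work, as an engineer would, in place of code of your own. Each camera call takes 0.05 s, during which the arm holds its last target.

## Working session

There is one attempt and no reset: what is moved stays moved. The work goes in short steps, each a Python script; the robot and the scene stay as the last script left them, time stands still between calls to the robot, and variables do not carry over. Pictures are saved under pics/ and viewed, and the job is handed in when it is done.

```bash
mkdir -p pics; ls; cat > h.py <<'E'
import numpy as np, cv2
from plant import robot
def snap(n,tag):
    im,d=robot.grab_frame(n); np.savez(f'pics/{tag}.npz',im=im,d=d); cv2.imwrite(f'pics/{tag}.png',im[:,:,::-1]); return im,d
E
python3 - <<'E'
from h import *
for n in ['scene','side']:
    snap(n,n+'0'); print(n,robot.calibration(n))
print(robot.calibration('wrist'),robot.read_position(),robot.read_tool_rot(),robot.read_time_s())
E
```

```text
pics
scene {'vfov': 46.25070857291204, 'cx': 311.0924780054771, 'cy': 201.28021118827152, 'xyz': array([1.13197256, 0.58028071, 0.83918915]), 'attitude': array([-2.41670445,  0.0175697 ,  2.1294819 ])}
side {'vfov': 45.68857652513741, 'cx': 317.7668761475719, 'cy': 193.48957829502447, 'xyz': array([0.02901373, 0.74582234, 0.96532109]), 'attitude': array([-2.4417871 , -0.00783276, -2.35250521])}
{'vfov': 65.70646984690485, 'cx': 315.34799280751275, 'cy': 200.57705964973874, 'tool_from_camera': array([[-5.26048373e-04, -9.59240849e-01, -2.82589307e-01,
         7.21963298e-02],
       [ 9.99999855e-01, -5.37916631e-04, -3.55876547e-05,
         6.94394200e-04],
       [-1.17872356e-04, -2.82589284e-01,  9.59240993e-01,
        -1.42927063e-01],
       [ 0.00000000e+00,  0.00000000e+00,  0.00000000e+00,
         1.00000000e+00]])} [ 4.99730067e-01 -4.40220845e-07  2.30884226e-01] [-3.14066404e+00 -8.38641980e-06  1.57076870e+00] 0.1
```

View pics/scene0.png

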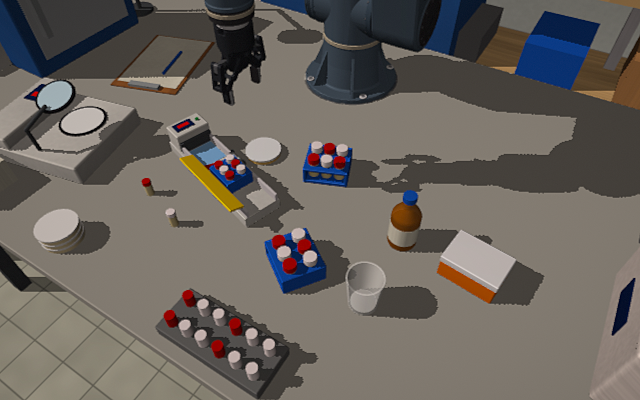

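View pics/side0.png

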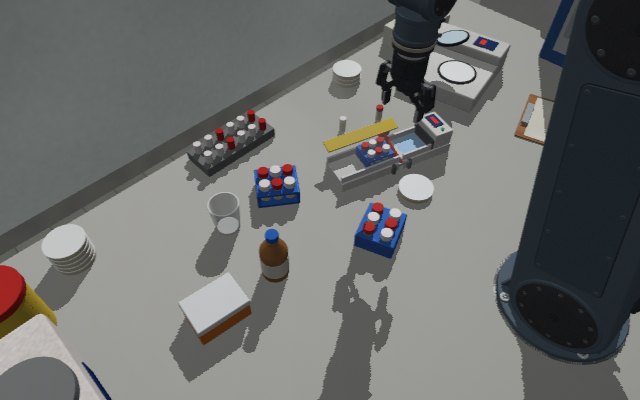

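Candidates for the rack are in the scene view: the small rack in the chute at (232,170), a larger one at (328,163), a larger one at (295,258), and a grey 12-vial rack at (225,340). The one in the chute fits the description. I'll check it with a close crop and by measuring it.

```bash
cat >> h.py <<'E'
from scipy.spatial.transform import Rotation as Ro
def world(n,d,us,vs):
    c=robot.calibration(n); f=200/np.tan(np.radians(c['vfov']/2))
    us=np.asarray(us);vs=np.asarray(vs); z=d[vs,us]
    P=np.stack([(us-c['cx'])/f*z,(vs-c['cy'])/f*z,z],-1)
    return P@Ro.from_euler('xyz',c['attitude']).as_matrix().T+c['xyz']
def cloud(n,d):
    v,u=np.mgrid[0:400,0:640]; return world(n,d,u,v)
E
python3 - <<'E'
from h import *
for n,(x0,x1,y0,y1) in {'scene':(130,290,105,235),'side':(310,470,95,200)}.items():
    z=np.load(f'pics/{n}0.npz'); im,d=z['im'],z['d']
    c=im[y0:y1,x0:x1,::-1]; cv2.imwrite(f'pics/{n}_crop.png',cv2.resize(c,None,fx=4.5,fy=4.5,interpolation=cv2.INTER_CUBIC))
    W=cloud(n,d); np.save(f'pics/{n}_W.npy',W)
    hsv=cv2.cvtColor(im,cv2.COLOR_RGB2HSV)
    m=np.zeros(d.shape,bool); m[y0:y1,x0:x1]=1
    yel=m&(hsv[...,0]>18)&(hsv[...,0]<32)&(hsv[...,1]>150)&(hsv[...,2]>90)&(d>0)
    P=W[yel]; print(n,'yellow',yel.sum(),P.mean(0),P.min(0),P.max(0))
    r=cv2.minAreaRect((P[:,:2]*1000).astype(np.float32)); print(r)
    vis=np.zeros_like(im); 
    for lab,pt in dict(bench=(300,200)).items(): print(lab,W[pt[1],pt[0]])
E
```

```text
scene yellow 1037 [ 0.63022039 -0.01726886  0.0706123 ] [ 0.45383622 -0.16892925 -0.0043741 ] [0.6789304  0.0876595  0.08030368]
((598.7513427734375, -44.08302307128906), (234.15235900878906, 210.983154296875), 20.514326095581055)
bench [ 5.19591607e-01  1.48654583e-01 -1.25793619e-04]
side yellow 344 [ 0.61972549 -0.03916137  0.07229913] [ 0.58027136 -0.13217893  0.06463798] [0.67363431 0.08224566 0.07963318]
((626.1780395507812, -23.853195190429688), (216.73666381835938, 35.11567687988281), 72.14888763427734)
bench [0.61653552 0.21765272 0.00129121]
```

View pics/scene_crop.png

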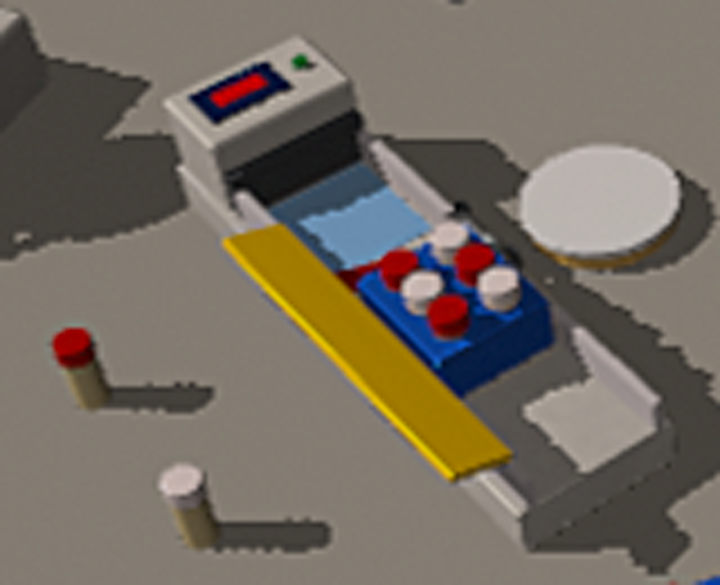

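View pics/side_crop.png

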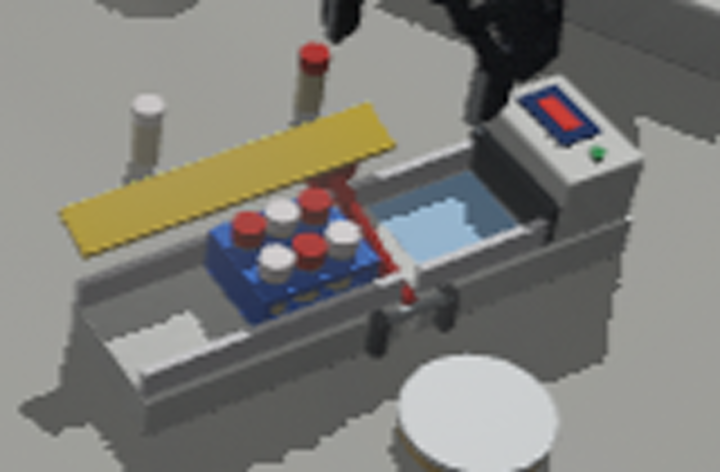

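```bash
cat > fit.py <<'E'
from h import *
from scipy.optimize import least_squares
def box(P,lo,hi):
    c=(np.array(lo)+hi)/2; h=(np.array(hi)-lo)/2
    q=np.abs(P-c)-h
    return np.linalg.norm(np.maximum(q,0),axis=1)+np.minimum(q.max(1),0)
def sdf(P,rx):
    a=.26; c=np.array([-.07,.060,.073]); Q=P-c
    # plate frame: tilted about x, outer edge (+y) higher
    Q=np.stack([Q[:,0],Q[:,1]*np.cos(a)+Q[:,2]*np.sin(a),-Q[:,1]*np.sin(a)+Q[:,2]*np.cos(a)],1)
    D=[box(Q,[-.11,-.018,-.006],[.11,.018,0]),
       box(P,[-.185,.037,0],[.106,.043,.05]),box(P,[-.185,-.043,0],[.106,-.037,.05]),
       box(P,[-.185,-.037,0],[.106,.037,.03]),box(P,[.098,-.037,.03],[.106,.037,.06]),
       box(P,[.106,-.043,0],[.164,.043,.08]),
       box(P,[rx-.04,-.035,.03],[rx+.04,.035,.064])]
    return np.min(np.abs(D),0)
Ws=[np.load(f'pics/{n}_W.npy') for n in('scene','side')]
def loc(P,p):
    c,s=np.cos(p[2]),np.sin(p[2]); d=P[:,:2]-p[:2]
    return np.c_[d[:,0]*c+d[:,1]*s,-d[:,0]*s+d[:,1]*c,P[:,2]]
def sel(W,p):
    P=W.reshape(-1,3); P=P[np.isfinite(P).all(1)]; L=loc(P,p)
    return P[(L[:,0]>-.2)&(L[:,0]<.18)&(np.abs(L[:,1]-.015)<.075)&(L[:,2]>.022)&(L[:,2]<.095)]
if __name__=='__main__':
    for which in ([0],[1],[0,1]):
        best=None
        for yaw in (-1.26+np.pi,-1.26,-1.26-.15,-1.26+.15):
            e=np.array([np.cos(yaw),np.sin(yaw)]); n=np.array([-e[1],e[0]])
            o=np.array([.626,-.024])+.07*e-.06*n
            p=np.r_[o,yaw,-.06,0]
            for it in range(6):
                P=np.vstack([sel(Ws[i],p) for i in which])
                f=lambda q:sdf(loc(P,q)+[0,0,q[4]],q[3])
                r=least_squares(f,p,loss='soft_l1',f_scale=.003); p=r.x
            rr=f(p)
            if best is None or np.mean(np.minimum(rr,.01))<best[0]: best=(np.mean(np.minimum(rr,.01)),p,np.median(rr),len(P))
        print(which,best)
E
python3 fit.py
```

```text
[0] (np.float64(0.001991545143371808), array([ 5.50575955e-01, -7.14049418e-02, -1.87899675e+00, -6.03943883e-02,
        4.74501482e-04]), np.float64(0.001152192369310032), 5188)
[1] (np.float64(0.0023453380989172747), array([ 5.44995954e-01, -7.13392435e-02, -1.87974910e+00, -6.08769044e-02,
       -1.04255992e-03]), np.float64(0.0016021935652283797), 5054)
[0, 1] (np.float64(0.002306200462255557), array([ 5.48582704e-01, -7.13765753e-02, -1.88674231e+00, -6.05942037e-02,
       -9.45157211e-05]), np.float64(0.0014899756545492249), 10240)
```

The crop shows a small blue 6-vial rack in the chute, before the red gate, with a fitted length that agrees with 80 mm. The depth fit from both cameras gives a consistent chute pose, and the rack is at chute x ≈ -60 mm. Next I'll move above the approach point and check the pose with the wrist camera.

```bash
cat >> h.py <<'E'
TH=np.radians(27)
def pose(p,X,Y,z,th=TH):
    c,s=np.cos(p[2]),np.sin(p[2]); w=np.array([p[0]+c*X-s*Y,p[1]+s*X+c*Y,z])
    u=np.array([-np.sin(th),np.cos(th)]); uw=np.array([c*u[0]-s*u[1],s*u[0]+c*u[1]])
    return w,[np.pi,0,np.arctan2(uw[0],-uw[1])]
def wristcloud(d,pos,rpy):
    c=robot.calibration('wrist'); f=200/np.tan(np.radians(c['vfov']/2))
    v,u=np.mgrid[0:400,0:640].astype(float); a,b=u-c['cx'],v-c['cy']; r=np.hypot(a,b); t=r/f
    k=np.where(r>0,np.tan(t)/np.maximum(r,1e-9),0)
    P=np.stack([a*k*d,b*k*d,d,np.ones_like(d)],-1)@c['tool_from_camera'].T
    W=P[...,:3]@Ro.from_euler('xyz',rpy).as_matrix().T+pos
    W[d<=0]=np.nan; return W
E
python3 - <<'E'
from h import *
p=[.548,-.0714,-1.882]
w,r=pose(p,-.12,.024,.22); print(w,r)
robot.movep(w,r)
pos,rpy=robot.read_position(),robot.read_tool_rot()
im,d=snap('wrist','w1'); W=wristcloud(d,pos,rpy); np.save('pics/wrist_W.npy',W)
print(pos,rpy,robot.read_qpos(),robot.read_time_s())
snap('scene','scene1')
import fit
from scipy.optimize import least_squares
fit.Ws.append(W)
for which in ([2],[0,2],[0,1,2]):
    q=np.r_[p,-.06,0]
    for it in range(6):
        P=np.vstack([fit.sel(fit.Ws[i],q) for i in which])
        f=lambda q:fit.sdf(fit.loc(P,q)+[0,0,q[4]],q[3])
        q=least_squares(f,q,loss='soft_l1',f_scale=.003).x
    print(which,q,np.median(f(q)),np.mean(np.minimum(f(q),.01)),len(P))
# vials/dish in chute coordinates
Wc=fit.Ws[0]
for nm,(u,v) in dict(va=(147,183),vb=(171,213),dish=(264,150)).items(): print(nm,Wc[v,u],fit.loc(Wc[v,u][None],p))
E
```

```text
[0.60759174 0.03548697 0.22      ] [3.141592653589793, 0, np.float64(1.7308315516282624)]
[0.60756255 0.03566974 0.21900341] [-3.13988821e+00 -1.30358783e-04  1.73095486e+00] [ 5.82854558e-02  4.47064891e-01  2.63009388e-01  1.38764249e+00
 -9.67525411e-05  1.46932157e+00] 0.6833
[2] [ 5.49120094e-01 -7.17606754e-02 -1.88878726e+00 -6.02648340e-02
 -9.12073622e-04] 0.0007174870442749719 0.0018254568067199563 24869
[0, 2] [ 5.49754328e-01 -7.17539318e-02 -1.88341183e+00 -6.03104609e-02
 -7.88081351e-04] 0.0007505306955310829 0.0018830968333127937 30057
[0, 1, 2] [ 5.48862573e-01 -7.15915370e-02 -1.88857226e+00 -6.03628534e-02
 -7.70228472e-04] 0.000851323551022954 0.001976122858908321 35107
va [ 0.69304871 -0.17033472  0.04225446] [[0.04976786 0.16837567 0.04225446]]
vb [ 0.73255243 -0.056121    0.04200364] [[-0.07105591  0.17100908  0.04200364]]
dish [ 0.43173017 -0.0197093   0.014176  ] [[-0.01360541 -0.12651282  0.014176  ]]
```

View pics/w1.png

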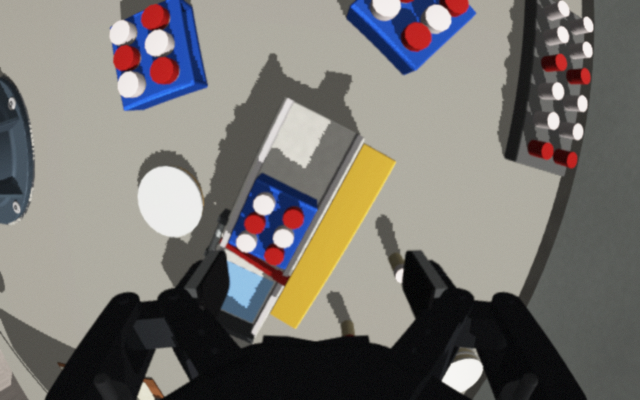

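View pics/scene1.png

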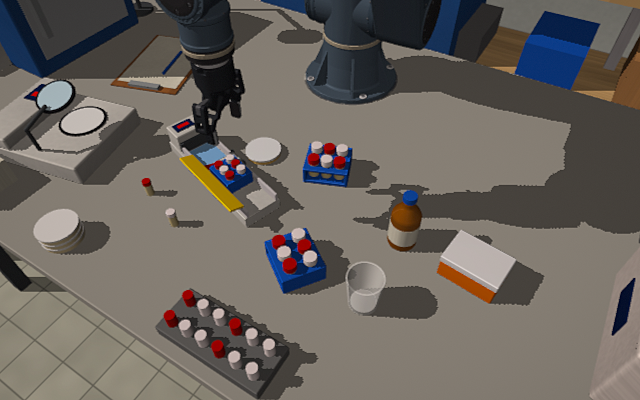

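The wrist fit agrees with the other two cameras to about 1 mm. Now I'll measure the open fingertips in the tool frame using the wrist depth.

```bash
python3 - <<'E'
from h import *
z=np.load('pics/w1.npz'); T=wristcloud(z['d'],np.zeros(3),[0,0,0]).reshape(-1,3)
T=T[np.isfinite(T).all(1)]; T=T[(abs(T[:,0])<.05)&(abs(T[:,1])<.09)&(T[:,2]<.05)]
for s in(1,-1):
    F=T[(T[:,1]*s>.02)]
    for lo in np.arange(-.06,.02,.01):
        G=F[(F[:,2]>lo)&(F[:,2]<=lo+.01)]
        if len(G)>5: print(s,round(lo,3),len(G),G[:,:2].min(0).round(4),G[:,:2].max(0).round(4),G[:,2].max().round(4))
E
```

```text
1 -0.06 602 [0.0017 0.0422] [0.0144 0.0723] -0.05
1 -0.05 584 [-0.0102  0.0426] [0.0122 0.0572] -0.04
1 -0.04 619 [-0.0111  0.0427] [0.0121 0.0576] -0.03
1 -0.03 531 [-0.0112  0.0427] [0.0119 0.0575] -0.02
1 -0.02 193 [-0.0107  0.0429] [0.0117 0.0499] -0.0126
-1 -0.06 616 [ 0.0014 -0.0718] [ 0.0142 -0.0412] -0.05
-1 -0.05 583 [-0.0102 -0.056 ] [ 0.0121 -0.0411] -0.04
-1 -0.04 621 [-0.0109 -0.0562] [ 0.012  -0.0412] -0.03
-1 -0.03 530 [-0.0109 -0.0556] [ 0.012  -0.0413] -0.02
-1 -0.02 192 [-0.0109 -0.0485] [ 0.0121 -0.0413] -0.0128
```

```bash
cat >> h.py <<'E'
def pose2(p,X,Y,z,th,ph):  # TCP at X,Y,z chute; tips lead by tilt ph
    w,r=pose(p,X,Y,z,th); return w,[r[0],ph,r[2]]
def pts(X0,X1,Y0,Y1,Z0,Z1): return np.array([[a,b,c] for a in(X0,X1) for b in(Y0,Y1) for c in(Z0,Z1)])
PARTS={'tip':pts(-.011,.012,.0425,.050,-.02,-.013),'pad':pts(-.011,.012,.0425,.0575,-.05,-.02),'kn':pts(-.0145,.0145,.041,.073,-.07,-.048)}
def ext(th,ph):
    R=Ro.from_euler('xyz',pose2([0,0,0],0,0,0,th,ph)[1]).as_matrix(); o={}
    for k,P in PARTS.items():
        for s,nm in((1,'plate'),(-1,'rack')):
            Q=(P*[1,s,1])@R.T; o[nm+k]=(Q.min(0)*1e3).round(1),(Q.max(0)*1e3).round(1)
    return o
E
python3 - <<'E'
from h import *
z=np.load('pics/w1.npz'); T=wristcloud(z['d'],np.zeros(3),[0,0,0]).reshape(-1,3)
T=T[np.isfinite(T).all(1)]; T=T[(abs(T[:,0])<.05)&(T[:,1]>.02)&(T[:,1]<.09)&(T[:,2]<.05)]
for lo in np.arange(-.08,-.035,.004):
    G=T[(T[:,2]>lo)&(T[:,2]<=lo+.004)]; print(round(lo,3),G[:,1].min().round(4),G[:,1].max().round(4))
for th,ph in((27,0),(22,12),(22,15),(15,12)):
    print(th,ph); 
    for k,v in ext(np.radians(th),np.radians(ph)).items(): print('  ',k,*v)
E
```

```text
-0.08 0.02 0.0738
-0.076 0.0289 0.0745
-0.072 0.0325 0.0746
-0.068 0.0379 0.0755
-0.064 0.0384 0.075
-0.06 0.0422 0.0723
-0.056 0.0427 0.0647
-0.052 0.0428 0.0501
-0.048 0.0426 0.057
-0.044 0.0427 0.0572
-0.04 0.0428 0.0576
-0.036 0.0427 0.0571
27 0
   platetip [-33.4  32.4  13. ] [-9.5 49.5 20. ]
   racktip [  8.6 -50.   13. ] [ 32.5 -32.9  20. ]
   platepad [-36.8  32.4  20. ] [-9.5 56.2 50. ]
   rackpad [  8.6 -56.7  20. ] [ 35.9 -32.9  50. ]
   platekn [-46.1  29.9  48. ] [-5.7 71.6 70. ]
   rackkn [  5.7 -71.6  48. ] [ 46.1 -29.9  70. ]
22 12
   platetip [-33.5  33.5  10.2] [-8.5 49.4 21.8]
   racktip [  1.2 -52.3  10.2] [ 26.2 -36.4  21.8]
   platepad [-42.1  31.1  17.1] [-9.8 55.8 51.2]
   rackpad [ -4.6 -61.6  17.1] [ 27.7 -36.9  51.2]
   platekn [-54.   27.2  43.9] [-11.5  69.3  71.5]
   rackkn [-11.3 -78.4  43.9] [ 31.2 -36.4  71.5]
22 15
   platetip [-34.3  33.1   9.5] [-9.2 49.1 22.2]
   racktip [  0.4 -52.6   9.5] [ 25.5 -36.7  22.2]
   platepad [-44.3  30.2  16.2] [-10.9  55.4  51.1]
   rackpad [ -6.8 -62.5  16.2] [ 26.6 -37.4  51.1]
   platekn [-57.1  26.   42.6] [-13.9  68.3  71.4]
   rackkn [-14.4 -79.7  42.6] [ 28.8 -37.4  71.4]
15 12
   platetip [-28.3  36.9  10.2] [-3.2 50.4 21.8]
   racktip [ -4.4 -52.4  10.2] [ 20.7 -39.   21.8]
   platepad [-36.3  35.3  17.1] [-4.6 57.2 51.2]
   rackpad [-10.4 -61.3  17.1] [ 21.3 -39.3  51.2]
   platekn [-46.7  32.2  43.9] [-6.6 71.6 71.5]
   rackkn [-17.1 -78.   43.9] [ 23.  -38.5  71.5]
```

```bash
cat >> h.py <<'E'
PC=[.549,-.0717,-1.887]; TH2,PH2=np.radians(22),np.radians(6)
def go(X,Y,z,speed=.1,mf=None):
    w,r=pose2(PC,X,Y,z,TH2,PH2); return robot.movel(w,max_speed=speed,rot=r,max_force=mf)
def st():
    P=robot.read_position(); c,s=np.cos(PC[2]),np.sin(PC[2]); d=P[:2]-np.array(PC[:2])
    F=robot.read_contact_force()
    print('t%.2f chute X %.1f Y %.1f z %.1f  F(chute) %.2f %.2f %.2f'%(robot.read_time_s(),1e3*(d[0]*c+d[1]*s),1e3*(-d[0]*s+d[1]*c),1e3*P[2],F[0]*c+F[1]*s,-F[0]*s+F[1]*c,F[2]))
E
python3 - <<'E'
from h import *
for k,v in ext(TH2,PH2).items(): print('  ',k,*v)
# plan check
q0=None
for X,z in((-.138,.12),(-.138,.022),(-.01,.022)): w,r=pose2(PC,X,.027,z,TH2,PH2); print(X,z,w.round(3),robot.ik(w,r))
go(-.138,.027,.12,.12); st()
go(-.138,.027,.070,.08); st()
snap('wrist','w2'); snap('scene','s2')
E
```

```text
platetip [-31.7  34.2  11.7] [-7.  49.9 21. ]
   racktip [  2.9 -51.6  11.7] [ 27.6 -35.8  21. ]
   platepad [-37.5  33.   18.6] [-7.7 56.6 50.9]
   rackpad [  0.  -59.7  18.6] [ 29.7 -36.1  50.9]
   platekn [-47.5  29.9  46.2] [-6.6 71.2 71.1]
   rackkn [ -4.8 -75.8  46.2] [ 36.1 -34.5  71.1]
-0.138 0.12 [0.618 0.051 0.12 ] [ 0.13563278  0.50472716  0.09608458  1.16928095 -0.10447782  1.639033  ]
-0.138 0.022 [0.618 0.051 0.022] [ 0.13563278  0.57495012 -0.04892536  0.95404805 -0.10447782  1.639033  ]
-0.01 0.022 [ 0.578 -0.071  0.022] [-0.06537296  0.48895915 -0.19510284  0.87278278 -0.1037896   1.43692993]
t1.73 chute X -138.0 Y 27.4 z 120.9  F(chute) -0.73 0.02 -0.80
t2.51 chute X -138.1 Y 27.2 z 70.4  F(chute) -0.11 -0.06 0.62
```

View pics/w2.png

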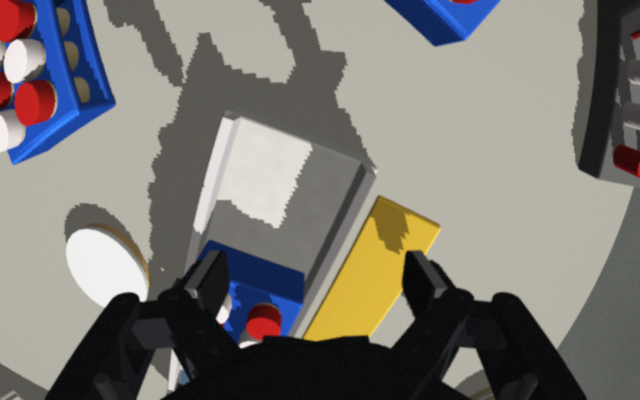

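```bash
python3 -c "
import cv2;i=cv2.imread('pics/s2.png')[80:230,130:310];cv2.imwrite('pics/s2c.png',cv2.resize(i,None,fx=4,fy=4,interpolation=2))"
```

```text
(no output)
```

View pics/s2c.png

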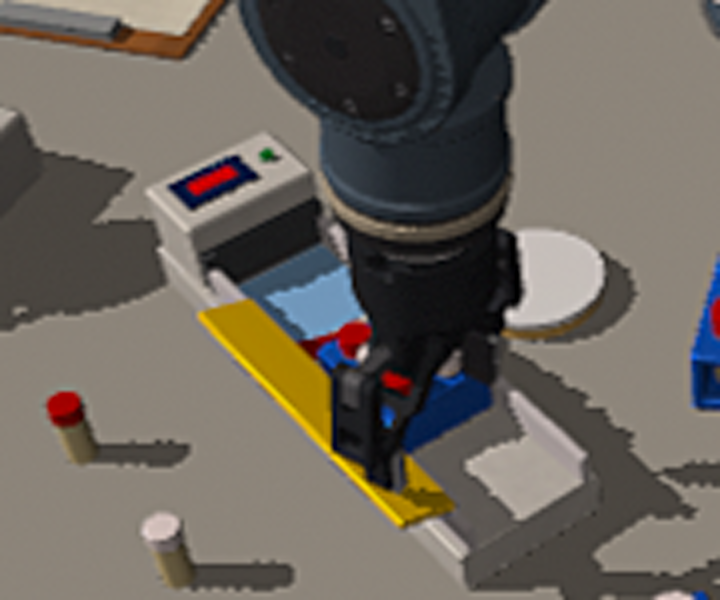

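```bash
python3 - <<'E'
from h import *
import fit
z=np.load('pics/w2.npz'); im,d=z['im'],z['d']
W=wristcloud(d,robot.read_position(),robot.read_tool_rot())
hsv=cv2.cvtColor(im,cv2.COLOR_RGB2HSV)
m=(hsv[...,0]>100)&(hsv[...,0]<130)&(hsv[...,1]>150)&(d>0); m[:, :180]=0; m[:200]=0
L=fit.loc(W[m],PC); L=L[(L[:,2]>.032)&(abs(L[:,1])<.06)]
print(len(L),np.percentile(L,[1,5,50,95,99],axis=0).round(4))
m=(hsv[...,0]>18)&(hsv[...,0]<32)&(hsv[...,1]>150)&(d>0)
L=fit.loc(W[m],PC);print(np.percentile(L,[1,50,99],axis=0).round(4))
F=W.reshape(-1,3);F=F[np.isfinite(F).all(1)];L=fit.loc(F,PC)
G=L[(L[:,2]>.078)&(L[:,2]<.1)&(L[:,1]<0)&(L[:,1]>-.04)&(L[:,0]<-.08)];print('rack finger',G.min(0),G.max(0))
G=L[(L[:,2]>.0785)&(L[:,2]<.1)&(L[:,1]>.045)&(L[:,1]<.1)&(L[:,0]<-.1)];print('plate finger',G.min(0),G.max(0))
E
```

```text
4500 [[-0.1171 -0.0315  0.0337]
 [-0.1011 -0.0173  0.036 ]
 [-0.0999  0.0059  0.0607]
 [-0.065   0.0329  0.0652]
 [-0.0544  0.0348  0.085 ]]
[[-0.1798  0.0438  0.0689]
 [-0.1417  0.0585  0.0734]
 [-0.0829  0.0767  0.0865]]
rack finger [-0.13597906 -0.02814238  0.07801462] [-0.08007562 -0.00501732  0.09998265]
plate finger [-0.17952033  0.06199885  0.0785087 ] [-0.10136621  0.07782666  0.09999981]
```

Rack rear face measures -100 mm, the leading finger edge is at about -108 mm, and the plate finger is over the plate. I'll press now.

```bash
python3 - <<'E'
from h import *
for z in (.055,.040,.030,.025):
    print(go(-.138,.027,z,.05,mf=15)); st()
robot.pause(.2); st()
snap('wrist','w3'); snap('scene','s3'); snap('side','d3')
i=cv2.imread('pics/s3.png')[80:230,130:310];j=cv2.imread('pics/d3.png')[80:230,300:480]
cv2.imwrite('pics/c3.png',np.hstack([cv2.resize(k,(400,333),interpolation=2) for k in(i,j)]))
E
```

```text
False
t3.06 chute X -137.8 Y 26.7 z 54.6  F(chute) -0.58 -1.17 0.94
False
t3.51 chute X -137.9 Y 26.7 z 39.7  F(chute) -0.22 -1.22 1.64
False
t3.86 chute X -137.9 Y 26.9 z 29.7  F(chute) -0.24 -0.21 3.25
False
t4.11 chute X -138.0 Y 27.0 z 24.9  F(chute) -0.15 0.65 2.02
t4.31 chute X -138.0 Y 27.0 z 25.2  F(chute) 0.68 -0.08 1.94
```

View pics/c3.png

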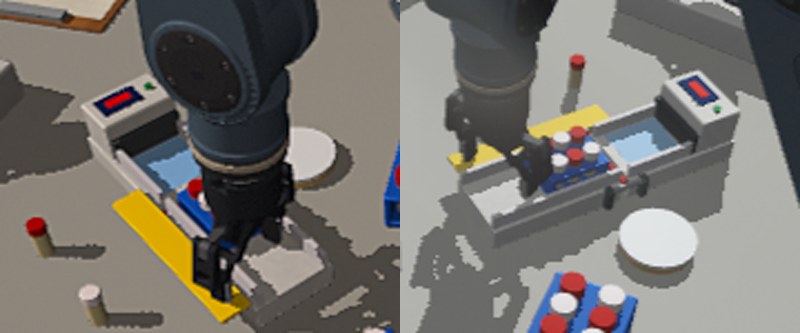

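View pics/w3.png

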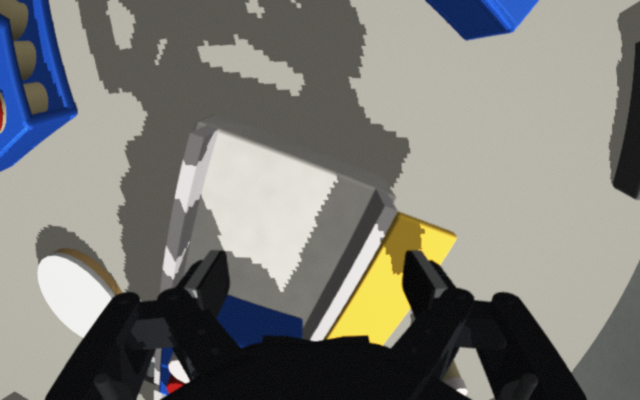

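The gate blade has sunk in the side crop (near 600,140), with the plate finger on the plate. I'll check the plate height and get the gate angle from depth.

```bash
python3 - <<'E'
from h import *
import fit
st()
for n,t in(('wrist','w3'),('scene','s3'),('side','d3')):
    z=np.load(f'pics/{t}.npz'); im,d=z['im'],z['d']
    W=wristcloud(d,robot.read_position(),robot.read_tool_rot()) if n=='wrist' else cloud(n,d)
    hsv=cv2.cvtColor(im,cv2.COLOR_RGB2HSV)
    m=(hsv[...,0]>18)&(hsv[...,0]<32)&(hsv[...,1]>150)&(d>0)
    L=fit.loc(W[m],PC);L=L[(L[:,0]>-.185)&(L[:,0]<.045)&(L[:,1]>.045)&(L[:,1]<.09)&(L[:,2]>.025)]
    A=np.c_[np.ones(len(L)),L[:,1]-.067]; k=np.linalg.lstsq(A,L[:,2],rcond=None)[0]
    print(n,len(L),np.percentile(L,[2,50,98],axis=0).round(4).tolist(),'h at y67 %.4f slope %.3f'%tuple(k))
E
```

```text
t4.46 chute X -138.0 Y 27.0 z 25.1  F(chute) 0.34 -0.31 2.87
wrist 6599 [[-0.1796, 0.0508, 0.0362], [-0.1441, 0.0635, 0.0379], [-0.103, 0.084, 0.0397]] h at y67 0.0379 slope -0.045
scene 858 [[-0.1794, 0.0521, 0.0319], [-0.0558, 0.0727, 0.036], [0.0338, 0.0861, 0.0396]] h at y67 0.0363 slope -0.058
side 34 [[-0.1791, 0.0553, 0.0337], [-0.1718, 0.0664, 0.0364], [-0.1482, 0.0807, 0.0404]] h at y67 0.0367 slope -0.053
```

```bash
python3 - <<'E'
from h import *
for X,s in((-.125,.03),(-.09,.05),(-.055,.05)):
    print(go(X,.027,.0245,s,mf=20)); st()
snap('wrist','w4'); snap('scene','s4'); snap('side','d4')
i=cv2.imread('pics/s4.png')[80:230,130:310];j=cv2.imread('pics/d4.png')[80:230,300:480]
cv2.imwrite('pics/c4.png',np.hstack([cv2.resize(k,(400,333),interpolation=2) for k in(i,j)]))
E
```

```text
False
t5.04 chute X -124.5 Y 27.0 z 24.5  F(chute) 0.75 0.85 2.41
True
t5.63 chute X -95.7 Y 25.8 z 24.4  F(chute) -6.35 -4.77 6.03
True
t5.91 chute X -95.6 Y 25.5 z 24.5  F(chute) -5.89 -2.35 5.76
```

View pics/c4.png

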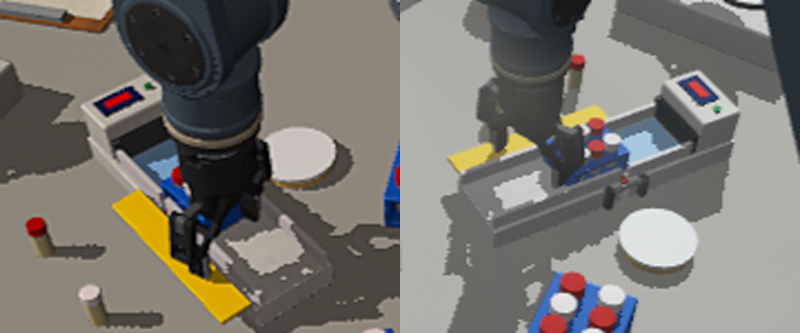

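View pics/w4.png

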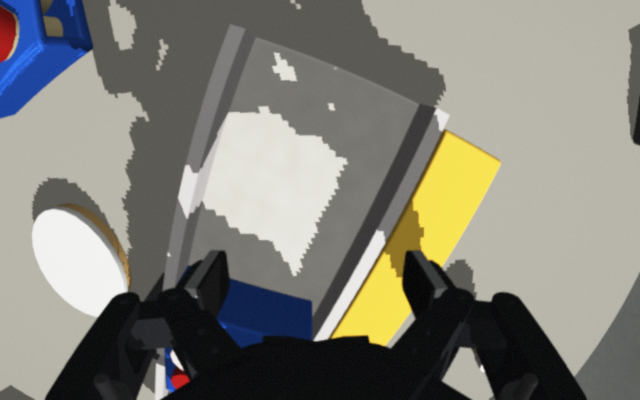

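The push stopped on force near rack x ≈ -26 mm. Before pushing harder I'll measure the rack's x and yaw and look at the area around the gate.

```bash
python3 - <<'E'
from h import *
import fit
st()
for n,t in(('wrist','w4'),('scene','s4'),('side','d4')):
    z=np.load(f'pics/{t}.npz'); im,d=z['im'],z['d']
    W=wristcloud(d,robot.read_position(),robot.read_tool_rot()) if n=='wrist' else cloud(n,d)
    hsv=cv2.cvtColor(im,cv2.COLOR_RGB2HSV)
    m=(hsv[...,0]>100)&(hsv[...,0]<130)&(hsv[...,1]>140)&(d>0)
    L=fit.loc(W[m],PC);k=(abs(L[:,0])<.1)&(abs(L[:,1])<.05)&(L[:,2]>.033)&(L[:,2]<.07); L=L[k]
    print(n,len(L),np.percentile(L,[1,5,50,95,99],axis=0).round(4).tolist())
    if n=='wrist':
        R=L[(L[:,2]<.058)&(L[:,1]>-.005)&(L[:,1]<.03)]; print('rear face: x0,slope',np.polyfit(R[:,1],R[:,0],1),len(R), np.polyfit(R[:,2]-.03,R[:,0],1))
    m=(hsv[...,0]>18)&(hsv[...,0]<32)&(hsv[...,1]>150)&(d>0)
    L=fit.loc(W[m],PC);L=L[(L[:,0]>-.185)&(L[:,0]<.045)&(L[:,1]>.045)&(L[:,1]<.09)&(L[:,2]>.025)]
    A=np.c_[np.ones(len(L)),L[:,1]-.067]; k=np.linalg.lstsq(A,L[:,2],rcond=None)[0]; print('plate',k)
for t,(x0,x1,y0,y1) in dict(d4=(400,470,110,180),s4=(180,260,110,180)).items():
    i=cv2.imread(f'pics/{t}.png')[y0:y1,x0:x1]; cv2.imwrite(f'pics/{t}z.png',cv2.resize(i,None,fx=8,fy=8,interpolation=2))
E
```

```text
t6.06 chute X -95.6 Y 25.5 z 24.4  F(chute) -5.28 -1.91 6.85
wrist 4529 [[-0.0738, -0.0309, 0.0335], [-0.0732, -0.0274, 0.0353], [-0.0714, 0.0068, 0.0526], [-0.034, 0.0299, 0.0645], [-0.0003, 0.0325, 0.0649]]
rear face: x0,slope [-0.06811626 -0.07097044] 2392 [ 0.00108644 -0.07183297]
plate [ 0.03717947 -0.05669233]
scene 154 [[-0.0747, -0.011, 0.034], [-0.0742, -0.0084, 0.0356], [-0.0349, 0.0296, 0.0562], [0.0013, 0.0373, 0.0638], [0.004, 0.0386, 0.0651]]
plate [ 0.03560707 -0.04574331]
side 54 [[-0.0705, -0.0358, 0.0345], [-0.0695, -0.0353, 0.0374], [-0.0483, -0.0289, 0.0623], [0.0078, 0.0202, 0.0656], [0.0089, 0.0274, 0.0664]]
plate [ 0.0359551  -0.08753684]
```

View pics/d4z.png

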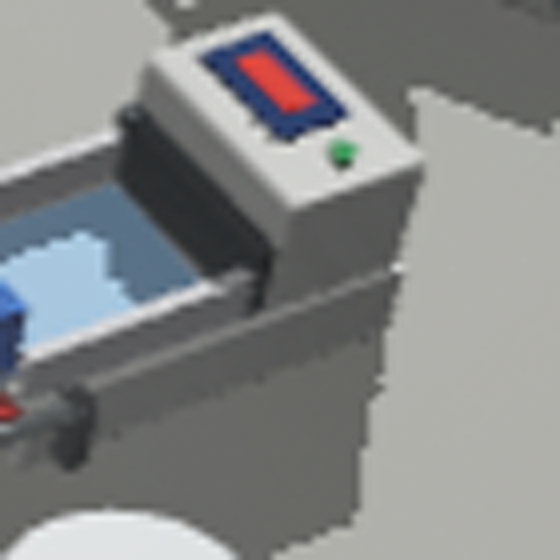

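View pics/s4z.png

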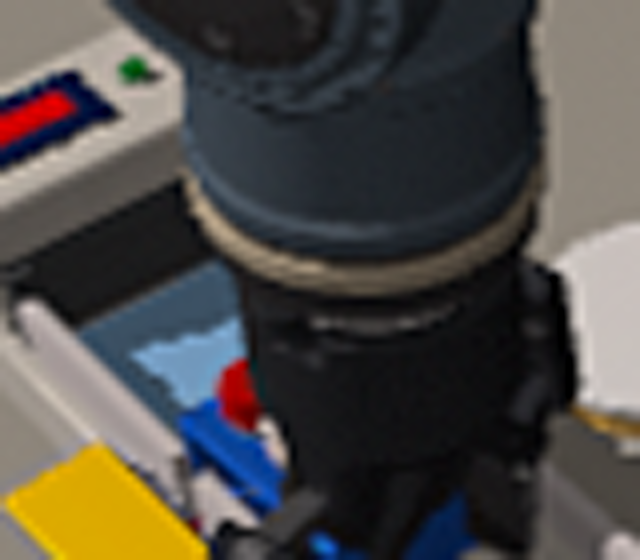

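The cause is clear. The off-centre push skewed the rack by about +0.07 rad, and its front +y corner (x ≈ 6.6 mm) caught the far edge of the gate slot in the +y wall (x = 6 mm). The rack isn't harmed, but the plate has to stay down.

Recovery, all with the plate held down:
1. Slide back along the plate and turn the gripper along the chute.
2. With the free finger raised above the wall, nudge the rack's front side towards -y to free the corner.
3. Push on from the middle of the rear face.

```bash
cat >> h.py <<'E'
PV=np.vstack([PARTS['tip'],PARTS['pad']])
def Rch(th,al,ph):
    u=np.array([-np.sin(th),np.cos(th),0]);k=np.array([0,0,1.])
    y=np.cos(al)*u-np.sin(al)*k; z=-np.cos(al)*k-np.sin(al)*u
    return np.stack([np.cross(y,z),y,z],1)@Ro.from_euler('y',-ph).as_matrix()
def tipgeo(xP,yP,zP,th,al,ph):
    R=Rch(*np.radians([th,al,ph])); t=np.array([xP,yP,0])-R@[0,.046,-.013]
    t[2]=zP-(PV@R.T)[:,2].min()
    rk=(PV*[1,-1,1])@R.T+t; return R,t,rk
def tipgo(xP,yP,zP,th,al,ph,speed=.08,mf=15,dry=False):
    R,t,rk=tipgeo(xP,yP,zP,th,al,ph); Rz=Ro.from_euler('z',PC[2]).as_matrix()
    w=Rz@t+[PC[0],PC[1],0]; e=Ro.from_matrix(Rz@R).as_euler('xyz')
    if dry: return robot.ik(w,e),rk
    return robot.movel(w,max_speed=speed,rot=e,max_force=mf)
E
python3 - <<'E'
from h import *
R,t,rk=tipgeo(-.115,.0715,.0365,22,0,6); print('check current TCP',t, 'cf -.0956 .0255 .0244')
for a in((-.165,.068,.0355,22,0,6),(-.165,.070,.0355,50,8,3),(-.165,.074,.0355,79,12.5,0),(-.097,.074,.0355,79,12.5,0),(-.097,.064,.0355,79,12.5,0),(-.158,.066,.0355,45,0,6),(-.05,.066,.0355,45,0,6)):
    q,rk=tipgo(*a,dry=True); print(a,None if q is None else q.round(2),'rackfinger',(rk.min(0)*1e3).round(0),(rk.max(0)*1e3).round(0))
E
```

```text
check current TCP [-0.09650817  0.02935858  0.02482556] cf -.0956 .0255 .0244
(-0.165, 0.068, 0.0355, 22, 0, 6) [ 0.15  0.58 -0.04  0.96 -0.1   1.65] rackfinger [-146.  -34.   36.] [-117.  -10.   75.]
(-0.165, 0.07, 0.0355, 50, 8, 3) [ 0.11  0.67  0.14  1.14 -0.11  1.13] rackfinger [-111.   -5.   48.] [-80.  24.  88.]
(-0.165, 0.074, 0.0355, 79, 12.5, 0) [ 0.12  0.73  0.25  1.21 -0.18  0.64] rackfinger [-90.  43.  56.] [-65.  70.  95.]
(-0.097, 0.074, 0.0355, 79, 12.5, 0) [ 0.02  0.67  0.14  1.15 -0.19  0.54] rackfinger [-22.  43.  56.] [ 3. 70. 95.]
(-0.097, 0.064, 0.0355, 79, 12.5, 0) [ 0.03  0.66  0.11  1.14 -0.19  0.55] rackfinger [-22.  33.  56.] [ 3. 60. 95.]
(-0.158, 0.066, 0.0355, 45, 0, 6) [ 0.11  0.54 -0.1   0.89 -0.1   1.21] rackfinger [-107.  -18.   36.] [-78.  11.  75.]
(-0.05, 0.066, 0.0355, 45, 0, 6) [-0.07  0.47 -0.22  0.83 -0.09  1.03] rackfinger [  1. -18.  36.] [30. 11. 75.]
```

```bash
python3 - <<'E'
from h import *
print(tipgo(-.125,.068,.0355,22,0,6,.06)); st()
print(tipgo(-.166,.068,.0355,22,0,6,.08)); st()
for th,al,ph,y in((30,5,4,.069),(38,10,2,.070),(46,12.5,0,.071),(56,12.5,0,.072),(67,12.5,0,.073),(79,12.5,0,.075)):
    print(th,tipgo(-.166,y,.0355,th,al,ph,.08)); st()
snap('wrist','w5'); snap('scene','s5'); snap('side','d5')
i=cv2.imread('pics/s5.png')[80:230,130:310];j=cv2.imread('pics/d5.png')[80:230,300:480]
cv2.imwrite('pics/c5.png',np.hstack([cv2.resize(k,(400,333),interpolation=2) for k in(i,j)]))
E
```

```text
False
t6.38 chute X -106.6 Y 25.9 z 23.7  F(chute) -1.38 -0.30 2.38
False
t7.05 chute X -148.0 Y 25.8 z 23.8  F(chute) -2.22 -0.17 2.89
30 False
t7.37 chute X -141.3 Y 29.3 z 27.3  F(chute) -0.31 1.72 2.68
38 False
t7.68 chute X -136.4 Y 32.9 z 31.0  F(chute) 1.52 1.58 2.43
46 False
t7.97 chute X -131.9 Y 37.6 z 33.1  F(chute) 1.53 0.02 1.57
56 False
t8.30 chute X -126.7 Y 44.9 z 33.9  F(chute) 0.19 0.60 2.60
67 False
t8.64 chute X -122.4 Y 54.0 z 33.8  F(chute) -0.80 0.10 2.90
79 False
t9.00 chute X -119.3 Y 65.6 z 33.7  F(chute) -0.34 0.45 2.99
```

View pics/c5.png

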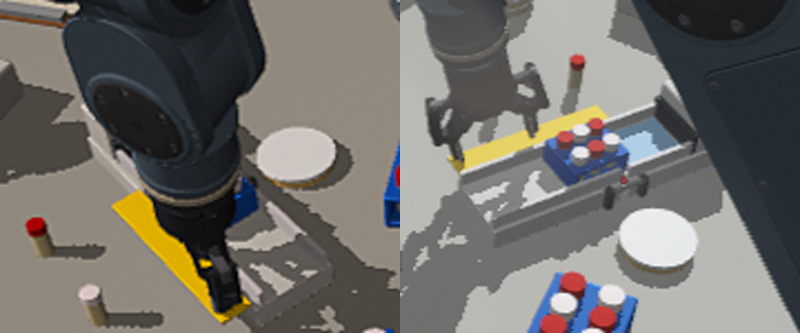

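View pics/w5.png

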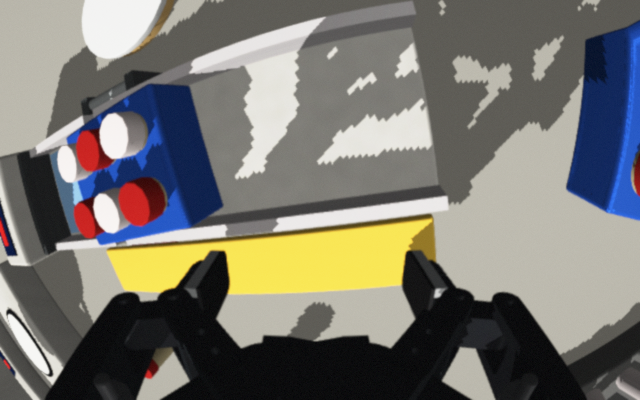

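The plate is still down at about 3 N, the free finger is over the +y wall, and the skewed rack is visible in the wrist view (front end near 70-110, 80-235). I'll measure it, slide forward and nudge.

```bash
cat >> h.py <<'E'
from scipy.optimize import least_squares as LS
def L2(P):
    c,s=np.cos(PC[2]),np.sin(PC[2]); d=P[...,:2]-np.array(PC[:2]); return np.stack([d[...,0]*c+d[...,1]*s,-d[...,0]*s+d[...,1]*c,P[...,2]],-1)
def rackfit(n,t,x0,pos=None,rpy=None):
    z=np.load(f'pics/{t}.npz'); im,d=z['im'],z['d']
    W=wristcloud(d,pos if pos is not None else robot.read_position(),rpy if rpy is not None else robot.read_tool_rot()) if n=='wrist' else cloud(n,d)
    hsv=cv2.cvtColor(im,cv2.COLOR_RGB2HSV)
    m=(hsv[...,0]>100)&(hsv[...,0]<130)&(hsv[...,1]>140)&(d>0)
    L=L2(W[m]); L=L[(abs(L[:,0]-x0)<.055)&(abs(L[:,1])<.045)&(L[:,2]>.033)&(L[:,2]<.0665)]
    def f(q):
        c,s=np.cos(q[2]),np.sin(q[2]); X=(L[:,0]-q[0])*c+(L[:,1]-q[1])*s; Y=-(L[:,0]-q[0])*s+(L[:,1]-q[1])*c
        qq=np.abs(np.c_[X,Y,L[:,2]-.047+q[3]])-[.04,.035,.017]
        return np.abs(np.linalg.norm(np.maximum(qq,0),axis=1)+np.minimum(qq.max(1),0))
    r=LS(f,[x0,0,0,0],loss='soft_l1',f_scale=.001); print(n,'rack x %.1f y %.1f mm yaw %.3f dz %.1f'%(r.x[0]*1e3,r.x[1]*1e3,r.x[2],r.x[3]*1e3),'med %.4f'%np.median(f(r.x)),len(L))
    m=(hsv[...,0]>18)&(hsv[...,0]<32)&(hsv[...,1]>150)&(d>0)
    L=L2(W[m]);L=L[(L[:,0]>-.185)&(L[:,0]<.045)&(L[:,1]>.045)&(L[:,1]<.09)&(L[:,2]>.025)]
    if len(L)>20: print('  plate h(67), slope',np.linalg.lstsq(np.c_[np.ones(len(L)),L[:,1]-.067],L[:,2],rcond=None)[0].round(4),len(L))
    return r.x
E
python3 - <<'E'
from h import *
rackfit('wrist','w5',-.03); rackfit('side','d5',-.03)
print(tipgo(-.100,.075,.0355,79,12.5,0,.08)); st()
print(tipgo(-.100,.069,.0355,79,12.5,0,.04)); st()
snap('wrist','w6');rackfit('wrist','w6',-.03)
for y in (.067,.065,.063,.061):
    f=tipgo(-.100,y,.0355,79,12.5,0,.03,mf=10); print(y,f); st()
    if f: break
snap('wrist','w7');rackfit('wrist','w7',-.03)
snap('side','d7');rackfit('side','d7',-.03)
E
```

```text
wrist rack x -31.4 y 3.5 mm yaw 0.067 dz -0.2 med 0.0003 10594
  plate h(67), slope [ 0.0369 -0.1034] 15719
side rack x -33.6 y 3.0 mm yaw 0.077 dz 0.1 med 0.0013 42
False
t10.12 chute X -53.1 Y 65.9 z 33.6  F(chute) 2.44 0.98 3.02
False
t10.43 chute X -53.6 Y 59.5 z 33.7  F(chute) -0.88 0.10 3.32
wrist rack x -31.3 y 0.5 mm yaw 0.065 dz -0.2 med 0.0003 14845
  plate h(67), slope [ 0.0364 -0.068 ] 15681
0.067 False
t10.72 chute X -53.3 Y 57.9 z 33.7  F(chute) -0.34 0.99 3.48
0.065 False
t10.97 chute X -53.2 Y 56.1 z 33.7  F(chute) 0.04 4.11 2.78
0.063 False
t11.22 chute X -53.1 Y 54.4 z 34.0  F(chute) -0.23 5.84 3.90
0.061 False
t11.47 chute X -52.8 Y 52.6 z 34.0  F(chute) 2.22 6.71 3.83
wrist rack x -31.3 y 0.6 mm yaw 0.003 dz -0.3 med 0.0003 14681
  plate h(67), slope [ 0.0364 -0.1067] 13709
side rack x -31.2 y -7.6 mm yaw 0.003 dz 0.2 med 0.0009 38
  plate h(67), slope [ 0.0349 -0.107 ] 38
```

View pics/w7.png

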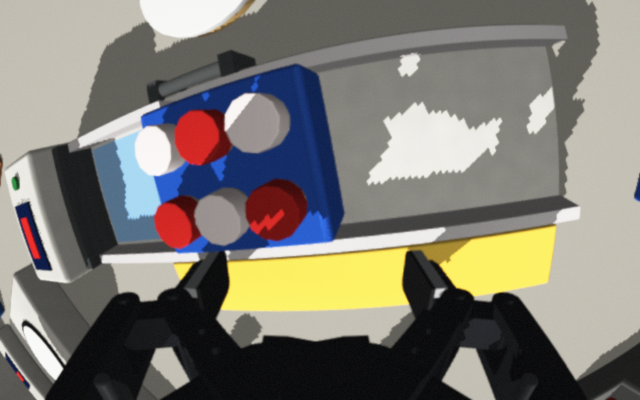

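The nudge worked: yaw is 0.003 rad and the front end is about 9 mm past the gate. Now I'll go back and push from the middle of the rear face, at θ = 45°.

```bash
python3 - <<'E'
from h import *
R,t,rk=tipgeo(-.162,.066,.0355,45,0,6); print('contact corner',rk[rk[:,0].argmax()]*1e3)
tipgo(-.100,.075,.0355,79,12.5,0,.06)
tipgo(-.166,.075,.0355,79,12.5,0,.08); st()
for th,al,ph,y in((67,12.5,0,.072),(56,12.5,0,.069),(48,9,3,.067),(45,0,6,.066)):
    print(th,tipgo(-.166,y,.0355,th,al,ph,.08)); st()
snap('wrist','w8');rackfit('wrist','w8',-.03)
# contact corner x = xP + off
off=tipgeo(0,.066,.0355,45,0,6)[2][:,0].max()
for rear in (-.071,-.065,-.055,-.045):
    f=tipgo(rear-off,.066,.0350,45,0,6,.03,mf=10); print(rear,f); st()
    if f: break
snap('wrist','w9');rackfit('wrist','w9',-.01)
E
```

```text
contact corner [-8.15962727e+01  3.26235896e-02  4.48658079e+01]
t12.93 chute X -119.2 Y 65.9 z 33.6  F(chute) -2.33 0.59 1.98
67 False
t13.29 chute X -121.5 Y 53.6 z 33.6  F(chute) 0.72 -0.42 2.66
56 False
t13.63 chute X -126.1 Y 42.7 z 33.6  F(chute) 0.70 0.16 2.05
48 False
t13.93 chute X -130.1 Y 35.6 z 31.9  F(chute) -0.44 -0.61 3.18
45 False
t14.36 chute X -132.3 Y 34.4 z 24.3  F(chute) 1.17 -1.07 1.77
wrist rack x -31.5 y 0.6 mm yaw 0.001 dz -0.1 med 0.0004 2485
  plate h(67), slope [ 0.0366 -0.0677] 5555
-0.071 False
t15.04 chute X -117.5 Y 34.5 z 23.4  F(chute) 1.91 0.75 2.16
-0.065 False
t15.39 chute X -111.7 Y 34.4 z 23.4  F(chute) -0.43 0.27 3.23
-0.055 False
t15.88 chute X -101.4 Y 34.4 z 23.3  F(chute) 0.27 -0.19 2.79
-0.045 False
t16.36 chute X -91.4 Y 34.4 z 23.3  F(chute) 1.20 0.32 3.05
wrist rack x -9.3 y 0.6 mm yaw 0.006 dz -0.3 med 0.0003 4876
  plate h(67), slope [ 0.0357 -0.0774] 9221
```

View pics/w9.png

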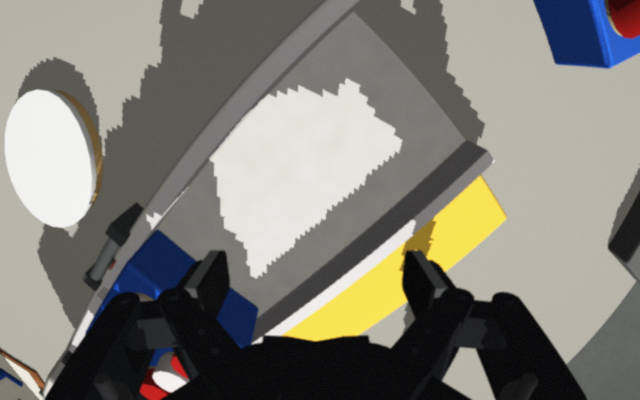

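The rack slides straight now (x = -9 mm, yaw 0.006). I'll continue to the stop.

```bash
python3 - <<'E'
from h import *
off=tipgeo(0,.066,.0350,45,0,6)[2][:,0].max()
for rear,s in ((-.02,.04),(.005,.04),(.016,.03),(.020,.02),(.024,.02),(.027,.02)):
    f=tipgo(rear-off,.066,.0350,45,0,6,s,mf=8); print(rear,f); st()
    if f: break
p,r=robot.read_position(),robot.read_tool_rot()
snap('wrist','w10');rackfit('wrist','w10',.055); snap('scene','s10');rackfit('scene','s10',.055); snap('side','d10');rackfit('side','d10',.055)
i=cv2.imread('pics/s10.png')[80:230,130:310];j=cv2.imread('pics/d10.png')[80:230,300:480]
cv2.imwrite('pics/c10.png',np.hstack([cv2.resize(k,(400,333),interpolation=2) for k in(i,j)]))
E
```

```text
-0.02 False
t17.18 chute X -66.4 Y 34.4 z 23.3  F(chute) 1.81 0.56 3.07
0.005 False
t17.96 chute X -41.4 Y 34.4 z 23.3  F(chute) 2.32 0.20 2.40
0.016 False
t18.48 chute X -30.5 Y 34.4 z 23.3  F(chute) 0.10 -0.27 2.60
0.02 False
t18.82 chute X -26.8 Y 34.4 z 23.3  F(chute) -1.31 0.32 2.93
0.024 True
t19.07 chute X -24.5 Y 35.0 z 23.5  F(chute) -3.63 2.13 1.92
wrist rack x 57.2 y 2.3 mm yaw 0.031 dz -0.3 med 0.0003 4923
  plate h(67), slope [ 0.036 -0.074] 14900
scene rack x 58.2 y -1.2 mm yaw -0.020 dz 1.3 med 0.0014 165
  plate h(67), slope [ 0.0344 -0.0111] 962
side rack x 54.5 y 1.0 mm yaw -0.002 dz 0.3 med 0.0010 102
  plate h(67), slope [ 0.0351 -0.1666] 62
```

View pics/c10.png

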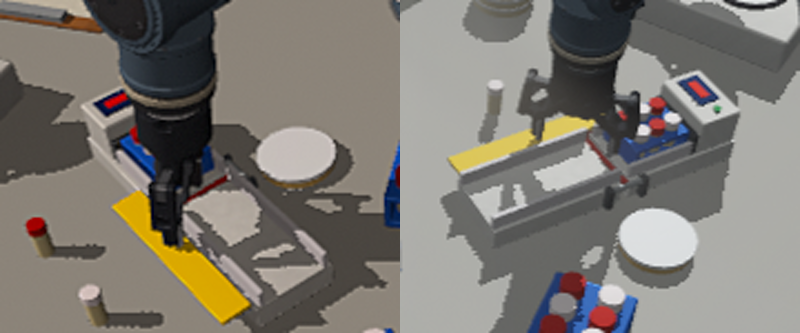

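The force stop came with the rack at x ≈ 57 mm, home against the end stop. I'll back off while still holding the plate, check, then let the gate up.

```bash
python3 - <<'E'
from h import *
off=tipgeo(0,.066,.0350,45,0,6)[2][:,0].max()
tipgo(.010-off,.066,.0350,45,0,6,.04,mf=None); st()
tipgo(-.022-off,.066,.0350,45,0,6,.08,mf=None); st()
snap('wrist','w11');rackfit('wrist','w11',.055)
x=tipgo(-.022-off,.066,.0350,45,0,6,dry=True)
for z in (.06,.09,.20): tipgo(-.022-off,.066,z,45,0,6,.06 if z<.1 else .12,mf=None); st()
snap('wrist','w12');rackfit('wrist','w12',.055);snap('scene','s12');rackfit('scene','s12',.055); snap('side','d12');rackfit('side','d12',.055)
E
```

```text
t19.68 chute X -37.4 Y 34.2 z 23.2  F(chute) -1.20 -0.40 2.91
t20.23 chute X -69.7 Y 34.4 z 23.3  F(chute) -2.09 1.09 3.15
wrist rack x 57.5 y 2.3 mm yaw 0.028 dz -0.3 med 0.0003 1033
  plate h(67), slope [ 0.0358 -0.0784] 11255
t20.84 chute X -68.9 Y 34.7 z 48.6  F(chute) -0.85 0.22 1.68
t21.49 chute X -68.9 Y 34.4 z 78.3  F(chute) 0.53 -0.26 -1.30
t22.56 chute X -68.8 Y 34.0 z 187.5  F(chute) 0.09 0.65 0.19
wrist rack x 57.2 y 0.4 mm yaw 0.032 dz -0.2 med 0.0004 2689
  plate h(67), slope [0.0754 0.2668] 8774
scene rack x 56.3 y -0.6 mm yaw 0.017 dz 1.6 med 0.0012 426
  plate h(67), slope [0.0735 0.2316] 980
side rack x 54.4 y 1.2 mm yaw -0.008 dz 0.8 med 0.0013 110
  plate h(67), slope [0.0748 0.2652] 270
```

View pics/w12.png

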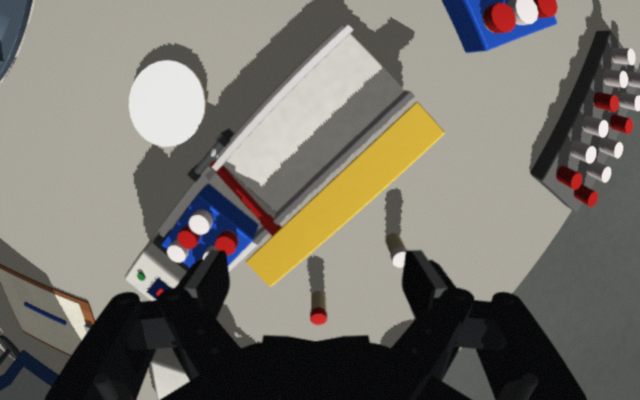

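View pics/s12.png

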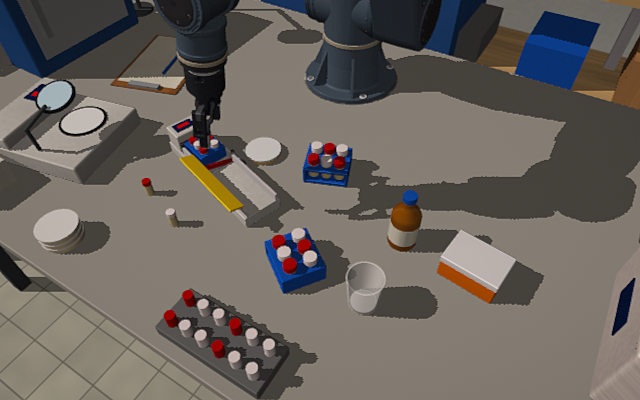

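The gate is up (plate slope 0.267 rad, 75 mm high at y = 67 mm), and the rack is at x ≈ 57 mm behind it. The bench items are where they were, so I'm handing in.

```bash
python3 - <<'E'
from h import *
robot.sign_off(); print(robot.read_time_s())
E
```

```text
the job is handed in; nothing more can be done
the job is handed in; nothing more can be done
```

The rack is home against the end stop with the gate shut behind it. I handed the job in with the clock at about 22.6 s of the 35 s allowed; no verdict is reported.

**What I did:** One open fingertip held the yellow plate down at about 3 N, with the plate top 36–38 mm above the bench (gate about 0.31 rad). The other finger pushed the rack.

**What went wrong:** My first push was off-centre, so the rack skewed by 0.07 rad. Its front corner caught on the wall slot at x ≈ -31 mm. With the plate still held, I swung the gripper round and nudged the rack's side to straighten it (yaw 0.003 rad). I then pushed from the middle of the rear face until contact with the stop, backed off, and lifted.

**Last checks:**
- **Rack position:** x measured 57.2 mm (wrist), 56.3 mm (scene) and 54.4 mm (side). All are inside the 50–62 mm window.
- **Rack attitude:** it is flat to within about 2 mm of height. The wrist camera shows a residual yaw of about 0.03 rad within the play; the side camera shows about 0.
- **Gate:** the plate is back at its shut height and 0.23–0.27 rad tilt, and the red blade is visible behind the rack.
- **Other items:** the vials, dish, bottle, beaker and tip box look unmoved in the scene picture. I compared them by eye only and did not measure them.
- **Arm:** it is clear of everything, with the fingertips about 0.2 m above the bench.

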